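Switch the milling-ball feeder to the blue tray

TASK

The feeder is set to run into the white tray. Press the raised end of the yellow seesaw gate down so that it rocks fully over towards the blue tray, then push the orange stop fully open so that all four milling balls roll down into the blue tray. Do not touch or lift the balls yourself, let none run into the white tray, and leave the glassware and other things on the bench as they stand.

Things in the scene. Friction and masses are not known exactly. Their poses are not given: they have to be found in the camera images.
- station: Fixed ball feeder, grey base 295 x 530 x 6 mm. Origin on the bench under the seesaw pivot; x runs up the feed lane (away from the robot), y to the white tray, z up. Lane: 36 mm wide, walls 20 mm, falls 0.20 rad from x = 185 to its lip at x = 22, z = 145 mm. Chutes under 112 mm high at y = +-76 to 154 mm lead to trays 100 x 110 x 55 mm at y = +200 (white), -200 (blue).
- gate (a joint): Tilt (rad) of the yellow seesaw trough, 170 mm along station y, 60 mm wide, clear screen to 55 mm above the pivot, about station x through z = 115 mm over the station origin. Negative: white-tray end low; positive: blue-tray end low, blue pad down. Hard stops at -0.26 and 0.26. Stiff friction hinge (0.15 N m, some 2 N at a pad): it stays where it is left.
- pad_blue_side (a point): Point on top of the red press pad on the gate's blue-tray arm. The pad sticks out from the trough towards the robot: 40 mm along y (point central), 50 mm along x, from 26 mm nearer the robot than the point to 24 mm beyond; 6 mm thick, nothing under it. It tilts with the gate: at station x = -60 mm, and at tilt a about y = -68 cos a - 6 sin a, z = 115 - 68 sin a + 6 cos a mm.
- pad_white_side (a point): Same point on the red press pad of the white-tray arm of the gate (mirrored, +68 mm along the gate's y).
- stop (a joint): Travel (m) of the orange sliding stop along station +y (to the white tray): 0 = closed, its steel blade bars the lane at station x = 50 mm; 0.045 = fully open, hard end. Resists with about 1.5 N and stays where it is left. A ball can pass from about 0.027.
- stop_face (a point): Point on the face to push of the stop's upright orange paddle, the side towards the blue tray (station -y). Paddle 40 mm along x (point central), 6 mm thick, from 19 mm above to 23 mm below the point. An orange strip, top 18 mm below the point, reaches 2 mm out past this face; else that side is free. When closed: station x = 50, y = -41, z = 213 mm; moves along +y.
- blue_tray (a point): Middle of the inner floor of the blue tray (inside 92 x 102 mm, walls 51 mm above this point); axes as the station's.
- white_tray (a point): Middle of the inner floor of the white tray, same size.
- ball0: White ceramic milling ball, 24 mm across, about 28 g, origin at its centre; number 1 of four in the queue in the lane behind the stop, counted from the stop. It rolls freely.
- ball1: White ceramic milling ball, 24 mm across, about 28 g, origin at its centre; number 2 of four in the queue in the lane behind the stop, counted from the stop. It rolls freely.
- ball2: White ceramic milling ball, 24 mm across, about 28 g, origin at its centre; number 3 of four in the queue in the lane behind the stop, counted from the stop. It rolls freely.
- ball3: White ceramic milling ball, 24 mm across, about 28 g, origin at its centre; number 4 of four in the queue in the lane behind the stop, counted from the stop. It rolls freely.
- reagent_bottle: Glass bottle with blue cap, 68 mm across, 150 mm tall; bystander, not to be disturbed; origin at its underside.
- buffer_jar: Glass jar with white lid, 60 mm across, 85 mm tall; bystander, not to be disturbed; origin at its underside.
- beaker: Empty glass beaker, 60 mm across, 70 mm tall; bystander, not to be disturbed; origin at its underside.
- screw_cap: Loose blue screw cap, 46 mm across, 22 mm tall; bystander, not to be disturbed; origin at its underside.
- tissue_box: Red tissue box 110 x 210 x 80 mm; bystander, not to be disturbed; origin at its underside.
- spatula: Lab spatula, 180 mm long, lying on the bench; bystander, not to be disturbed; origin at its underside.
- tube_rack: White tube rack 80 x 200 mm with ten capped tubes, 87 mm tall; bystander, not to be disturbed; origin at its underside.

How it is judged:
On the way, in this order (a step that is already met when the one before it is completed fails the run):
1. the gate is rocked over to the blue side with the stop still closed (value of joint gate above 0.2 rad and value of joint stop below 0.02 m), for 0.2 s.
2. the stop is pushed fully open, the gate still over (value of joint gate above 0.2 rad and value of joint stop above 0.032 m), for 0.2 s.
At the end, for the whole second after the job is handed in: The gate is tilted to the blue side by more than 0.20 rad, the stop is open by more than 32 mm, and all four balls lie in the blue tray (inside its walls, centres less than 45 mm above its floor), slower than 0.15 m/s (all of step 2 and x of ball0 in the frame of blue_tray between -0.05 and 0.05 m and y of ball0 in the frame of blue_tray between -0.055 and 0.055 m and z of ball0 in the frame of blue_tray between 0 and 0.045 m and linear speed of each of ball0, ball1, ball2, ball3 below 0.15 m/s and x of ball1 in the frame of blue_tray between -0.05 and 0.05 m and y of ball1 in the frame of blue_tray between -0.055 and 0.055 m and z of ball1 in the frame of blue_tray between 0 and 0.045 m and x of ball2 in the frame of blue_tray between -0.05 and 0.05 m and y of ball2 in the frame of blue_tray between -0.055 and 0.055 m and z of ball2 in the frame of blue_tray between 0 and 0.045 m and x of ball3 in the frame of blue_tray between -0.05 and 0.05 m and y of ball3 in the frame of blue_tray between -0.055 and 0.055 m and z of ball3 in the frame of blue_tray between 0 and 0.045 m); the robot touches nothing.
It fails at once if a ball runs into the white tray ((x of ball0 in the frame of white_tray between -0.05 and 0.05 m and y of ball0 in the frame of white_tray between -0.055 and 0.055 m and z of ball0 in the frame of white_tray between 0 and 0.045 m) or (x of ball1 in the frame of white_tray between -0.05 and 0.05 m and y of ball1 in the frame of white_tray between -0.055 and 0.055 m and z of ball1 in the frame of white_tray between 0 and 0.045 m) or (x of ball2 in the frame of white_tray between -0.05 and 0.05 m and y of ball2 in the frame of white_tray between -0.055 and 0.055 m and z of ball2 in the frame of white_tray between 0 and 0.045 m) or (x of ball3 in the frame of white_tray between -0.05 and 0.05 m and y of ball3 in the frame of white_tray between -0.055 and 0.055 m and z of ball3 in the frame of white_tray between 0 and 0.045 m)).
It fails at once if the robot touches a ball (contact force between any of the fingers, the arm and ball0 above 0.3 N or contact force between any of the fingers, the arm and ball1 above 0.3 N or contact force between any of the fingers, the arm and ball2 above 0.3 N or contact force between any of the fingers, the arm and ball3 above 0.3 N).
It fails at once if a ball is lifted (height (world z) of any of ball0, ball1, ball2, ball3 above 0.23 m).
It fails at once if a bystander is shifted by more than 25 mm or lifted (distance of any of reagent_bottle, buffer_jar, beaker, screw_cap, tissue_box, spatula, tube_rack from where it was at the start of the episode above 0.025 m).
It fails at once if a bystander is tipped (angle between any of reagent_bottle, buffer_jar, beaker, screw_cap, tissue_box, tube_rack's own z axis and vertical above 0.35 rad).
It also fails if it takes over 48 s, if anything falls off the work surface, if the arm or the gripper's body presses on something with over 40 N, if the wrist force passes 120 N, or if a joint passes its speed limit or range.

ROBOT

A 6-joint arm with a two-finger parallel gripper is mounted at the origin on the work surface. World frame = base frame: x ahead of the robot, y to its left, z up, the work surface at z = 0. Lengths are in m, angles in rad, forces in N, time in s.
With the tool pointing down it reaches from about 0.25 to 0.725 m from the base axis. Payload 4 kg.
Tool frame: the origin (TCP) lies where the fingers leave the gripper's body, on its centre line; the fingertips stand 73 mm ahead of it and the grasp point (between the pads) lies 54 mm ahead of it (bot.tips_ahead is the z of the fingertips in the tool frame, in m); z points along the fingers, y is the direction in which the jaws open and shut (so a half turn about z gives the same grasp; the last joint's range is limited). The gripper opens to 85 mm and grips with 20 to 120 N. Pads are 22 mm wide; open, the fingers measure 114 mm over their backs; the gripper's body (76 mm by 85 mm) begins 54 mm behind the grasp point. The pads swing forward as they close: fully open they stand 13 mm farther back than shut.
Start: joints at [-1.108, 0.241, 0.005, 1.335, 0, 1.571], TCP at [0.223, -0.447, 0.304] pointing down, gripper open.
Joint ranges: [-2.72, 2.72], [-1.05, 1.87], [-1.09, 1.28], [-1.99, 2.15], [-1.42, 1.44], [-3.14, 3.14]. Speed limits (rad/s): [2.79, 2.79, 3.14, 3.14, 3.14, 3.14].

INTERFACE

Orientations are given as a unit quaternion [x, y, z, w].
In Python, from workcell import readout, camera, get_calibration, order, bot gives the robot as it stands.
- The arm moves only by the tool send_rows, never from a script. Its argument "moves" is a list of rows, each a list of 3 entries, a list of its own where there are three numbers: the shift along the tool's x, y, z in mm, then the turn, a rotation vector about the tool's x, y, z in rad, then the finger opening in mm, from 0 to 85.4. In form: [[[dx, dy, dz], [ax, ay, az], grip], ...]. A call has 1 to 12 rows; each row is the pose to reach, as a shift and turn from the pose measured when the call began, along the tool's axes at that moment; what a row does not reach only later rows make up. A row lasts 1/12 s, in which the tool goes at most 41.7 mm and 7.16 degrees, less where a joint would pass 70% of its speed; a pose out of reach is approached as far as the arm can. A call with a gripper value outside its range is refused whole. The fingers move at their own pace and stop on an object; the grip force is fixed at half the most. Time passes only in rows, so rows that repeat a pose let the fingers close. It gives the time, the measured TCP pose, the force and the opening at its end, in the units of the state.
- readout.get_obs(): the state, without advancing time (a new reading comes with each control period).
- camera(name): name is "scene" or "top" or "wrist"; returns the picture (420x560x3 uint8, red, green, blue); there is no depth.
- get_calibration(name): a dict with "fx", "fy", "cx", "cy" (pixels), "R" (3x3) and "t" (3): a world point X has camera coordinates R X + t. Camera axes: x right, y down, z forward; pixel columns grow to the right and rows downward; lengths in m; the calibration is good to about 2 mm. A picture is of the moment at which its call begins: read the wrist's pose just before it. get_calibration takes no time and is no camera call; for the wrist camera it gives the pose at the moment of the call.
- order.job_done(): hands the job in, once; it reports no verdict.
The state is a dict: "clock": time; "joint_pos": joint angles; "joint_vel": joint speeds; "tau": joint torques, N m; "eef_pos": TCP position; "tool_rot": TCP orientation; "ft_force": force on the tool from outside, world axes, zero at the start; "ft_torque": the same for the moment, N m; "grip_width": finger opening in m.
Only numpy, scipy, OpenCV 4.12 (cv2) and the standard library are available. Lean on these libraries where they do the work, as an engineer would, in place of code of your own. Each camera call takes 0.05 s, during which the arm holds its last target. There are 200 camera calls.

## Working session

There is one attempt and no reset: what is moved stays moved. The work goes in short steps, Python scripts to look and compute and a tool call to move; the robot and the scene stay as the last step left them, time stands still between calls to the robot, and variables do not carry over. Pictures are saved under pics/ and viewed, about 8 in all and at most 12, crops included, and the job is handed in when it is done.

Besides the shell and the picture viewer there is one more tool, called as name([rows], argument=value, ...), one row to a line, values as JSON. send_rows: Moves the arm, as the interface text tells. Its arguments: {"type":"object","properties":{"moves":{"type":"array","items":{"type":"array"}}},"required":["moves"]}

```bash
mkdir -p pics
python3 - <<'E'
from workcell import readout, camera, get_calibration, bot
import cv2,numpy as np
o=readout.get_obs(); print(o['clock'],o['eef_pos'],o['tool_rot'],o['grip_width'])
for n in ("scene","top"):
    im=camera(n); cv2.imwrite(f'pics/{n}0.png',im[:,:,::-1]); c=get_calibration(n); print(n,c)
E
```

```text
0.0 [ 0.22300902 -0.44697215  0.30303518] [ 9.73346589e-01  2.29336796e-01 -2.29881594e-04 -9.99863128e-04] 0.085276550463048
scene {'fx': 410.19433731756976, 'fy': 410.19433731756976, 'cx': 277.32208855322824, 'cy': 207.80508449544496, 'R': array([[ 0.13920642,  0.99025964,  0.00272377],
       [ 0.82601556, -0.11459973, -0.55187425],
       [-0.54618665,  0.07907431, -0.83392289]]), 't': array([-0.06851704, -0.38108507,  1.77075568])}
top {'fx': 432.064331271322, 'fy': 432.064331271322, 'cx': 277.046383562147, 'cy': 201.931954965567, 'R': array([[ 0.02599113, -0.99965523,  0.00372559],
       [-0.99694382, -0.02619493, -0.07359924],
       [ 0.07367146, -0.00180127, -0.99728094]]), 't': array([-0.01386825,  0.56927849,  1.28781209])}
```

View pics/top0.png

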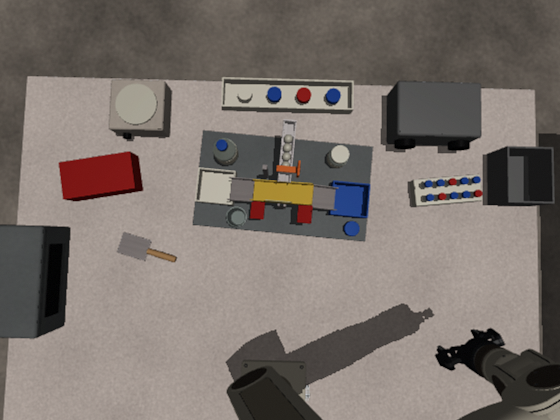

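View pics/scene0.png

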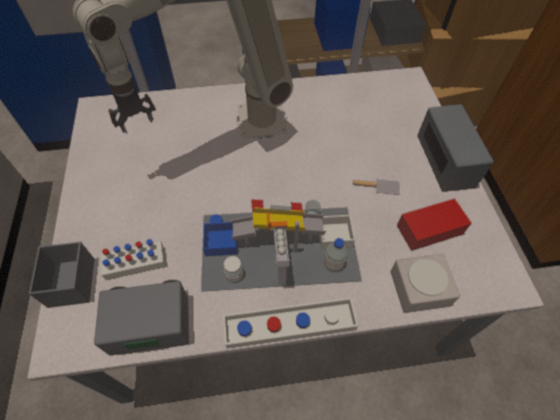

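The top view shows the station in the middle, with the yellow trough at (283,191), the red pads at (257,210) and (304,213), the orange stop at (290,169), the blue tray at (350,199) and the white tray at (216,187). Next I measure the pads, paddle and trays by colour.

```bash
cat > h.py <<'E'
import cv2,numpy as np
from workcell import readout, camera, get_calibration
def ray(c,p,z):
    d=c['R'].T@np.array([(p[0]-c['cx'])/c['fx'],(p[1]-c['cy'])/c['fy'],1]); o=-c['R'].T@c['t']
    return o+d*(z-o[2])/d[2]
def proj(c,X):
    q=c['R']@np.array(X)+c['t']; return np.array([c['fx']*q[0]/q[2]+c['cx'],c['fy']*q[1]/q[2]+c['cy']])
def blobs(im,lo,hi,roi,amin=15):
    h=cv2.cvtColor(im,cv2.COLOR_BGR2HSV); m=cv2.inRange(h,lo,hi); k=np.zeros_like(m); x0,y0,x1,y1=roi; k[y0:y1,x0:x1]=255
    n,l,s,c=cv2.connectedComponentsWithStats(m&k)
    return [(c[i].round(1),s[i].tolist()) for i in range(1,n) if s[i][4]>=amin]
E
python3 - <<'E'
from h import *
for n,roi in(("top",(190,120,375,245)),("scene",(195,185,365,290))):
    im=cv2.imread(f'pics/{n}0.png'); c=get_calibration(n); print(n)
    for col,lo,hi in(("red",(0,170,70),(4,255,255)),("orange",(5,170,90),(16,255,255)),("yellow",(18,150,90),(32,255,255)),("blue",(105,150,40),(125,255,255)),("base",(90,20,40),(120,120,110))):
        for b in blobs(im,lo,hi,roi,15 if col!="base" else 800):
            print(col,b, [ray(c,b[0],z)[:2].round(3).tolist() for z in (.103,.138,.21,.05)])
    for p in ([(204,130),(373,148),(365,241),(194,224)] if n=="top" else []): print(p,ray(c,p,.006).round(3))
    x0,y0,x1,y1=roi; cv2.imwrite(f'pics/{n}0z.png',cv2.resize(im[y0:y1,x0:x1],None,fx=4.2,fy=4.2,interpolation=cv2.INTER_CUBIC))
E
```

```text
top
red (array([256.8, 209.7]), [250, 201, 15, 18, 229]) [[0.54, 0.058], [0.538, 0.056], [0.534, 0.053], [0.543, 0.06]]
red (array([304. , 213.6]), [297, 205, 16, 18, 248]) [[0.532, -0.076], [0.531, -0.074], [0.527, -0.069], [0.535, -0.08]]
orange (array([298.1, 168.4]), [297, 161, 3, 15, 33]) [[0.661, -0.056], [0.656, -0.055], [0.645, -0.051], [0.669, -0.059]]
orange (array([285.6, 168.7]), [276, 165, 20, 8, 107]) [[0.659, -0.021], [0.654, -0.02], [0.643, -0.019], [0.667, -0.022]]
yellow (array([283. , 191.4]), [252, 179, 62, 26, 1174]) [[0.594, -0.015], [0.59, -0.014], [0.583, -0.013], [0.599, -0.016]]
blue (array([221.4, 144.9]), [216, 140, 11, 11, 94]) [[0.723, 0.165], [0.716, 0.16], [0.701, 0.151], [0.734, 0.172]]
blue (array([350.2, 199.7]), [330, 181, 40, 37, 1074]) [[0.575, -0.206], [0.572, -0.2], [0.566, -0.188], [0.58, -0.216]]
blue (array([351. , 228.2]), [344, 221, 15, 15, 177]) [[0.494, -0.21], [0.494, -0.204], [0.493, -0.191], [0.495, -0.219]]
(204, 130) [0.788 0.233 0.006]
(373, 148) [ 0.746 -0.292  0.006]
(365, 241) [ 0.458 -0.27   0.006]
(194, 224) [0.496 0.252 0.006
[... 268 characters left out ...]
]), [253, 206, 9, 5, 17]) [[0.517, -0.077], [0.54, -0.078], [0.588, -0.081], [0.482, -0.075]]
orange (array([275.4, 222.9]), [267, 212, 20, 16, 99]) [[0.588, -0.02], [0.609, -0.023], [0.653, -0.029], [0.556, -0.016]]
yellow (array([276.8, 217.7]), [253, 208, 52, 22, 721]) [[0.569, -0.013], [0.59, -0.016], [0.635, -0.022], [0.536, -0.008]]
blue (array([215.5, 219.2]), [211, 216, 10, 7, 66]) [[0.546, -0.216], [0.569, -0.213], [0.615, -0.207], [0.512, -0.221]]
blue (array([220.6, 239.5]), [208, 230, 28, 19, 411]) [[0.626, -0.204], [0.646, -0.202], [0.687, -0.196], [0.596, -0.208]]
blue (array([338.8, 242.4]), [335, 239, 8, 7, 41]) [[0.689, 0.172], [0.707, 0.163], [0.744, 0.146], [0.662, 0.185]]
```

View pics/top0z.png

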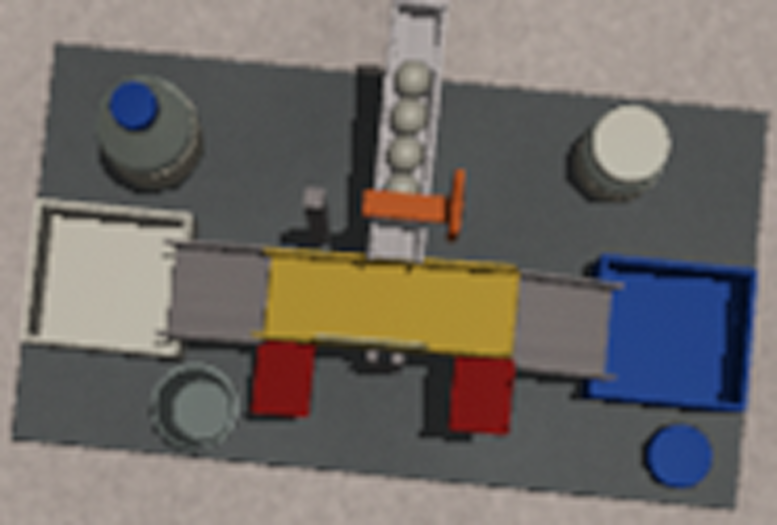

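The zoomed crop shows the gate down on the white side. The pads, the closed orange stop and four balls behind it are all clear to reach. The pads put the station origin near (0.596, -0.0145) with yaw -0.075. Pad spacing measures 132 mm against 131.5 expected, and the stop lands where it should within 5 mm. I'm moving above the blue pad with the fingers closed and the jaw axis along station x.

send_rows([
  [[38,-17,0],[0,0,-0.09],0],
  [[76,-35,0],[0,0,-0.19],0],
  [[114,-52,0],[0,0,-0.28],0],
  [[152,-70,0],[0,0,-0.38],0],
  [[190,-87,0],[0,0,-0.48],0],
  [[228,-105,0],[0,0,-0.58],0],
  [[266,-122,0],[0,0,-0.68],0],
  [[304,-140,0],[0,0,-0.78],0],
  [[342,-157,0],[0,0,-0.88],0],
  [[380,-175,0],[0,0,-0.96],0],
  [[418,-192,0],[0,0,-1.03],0],
  [[436,-200,0],[0,0,-1.033],0],
])

```text
clock: 1.1
eef_pos: [0.5259, -0.0698, 0.3028]
tool_rot: [0.731, 0.682, 0.001, -0.001]
ft_force: [-0.3, 0.0, -0.8]
grip_width: -0.0
```

Run:
```python
from h import *
o=readout.get_obs(); print(o['clock'],o['eef_pos'],o['tool_rot'],o['ft_force'],o['grip_width'])
c=get_calibration('wrist'); im=camera('wrist')[:,:,::-1].copy()
xa=np.array([.9972,-.0749]);ya=np.array([.0749,.9972]);O=np.array([.596,-.0145])
def W(x,y,z): p=O+x*xa+y*ya; return [p[0],p[1],z]
for P in [W(-.061,-.064,.138),W(-.061,.067,.103),W(.05,-.038,.232)]:
    q=proj(c,P); print(q.round(1)); cv2.drawMarker(im,tuple(int(v) for v in q),(255,0,255),0,15,1)
for b in blobs(im,(0,170,70),(4,255,255),(0,0,560,420),100): print(b,ray(c,b[0],.138).round(3),ray(c,b[0],.103).round(3))
for b in blobs(im,(5,170,90),(16,255,255),(0,0,560,420),100): print('or',b)
cv2.imwrite('pics/w1.png',im)
```

```text
1.1 [ 0.52587509 -0.06975072  0.30281043] [ 0.73101629  0.68235833  0.00077416 -0.00130075] [-0.33274877  0.00427977 -0.75760648] -1.7075466965142557e-05
[288.6 218.5]
[289.8  28.2]
[553.4 224. ]
(array([289.1,  26.1]), [255, 0, 70, 55, 3602]) [0.538 0.05  0.138] [0.54  0.058 0.103]
(array([295.4, 221.9]), [256, 189, 67, 55, 2295]) [ 0.535 -0.077  0.138] [ 0.536 -0.087  0.103]
or (array([505.8, 127.3]), [489, 77, 35, 101, 1901])
or (array([318.7, 199. ]), [309, 189, 16, 38, 171])
or (array([553.8, 207.4]), [547, 201, 13, 13, 136])
```

View pics/w1.png

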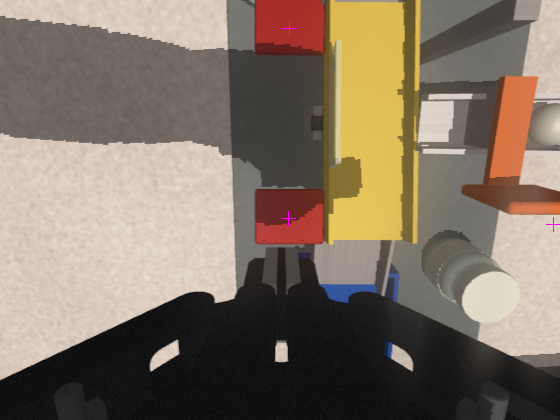

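The wrist view shows the blue pad centred at (289,216), about 2 mm from the prediction of (288.6,218.5). The stop is on the right, with the paddle near (550,207). Pressing down now.

send_rows([
  [[-6,0,30],[0,0,0],0],
  [[-6,0,60],[0,0,0],0],
  [[-6,0,80],[0,0,0],0],
  [[-6,0,90],[0,0,0],0],
  [[-6,0,97],[0,0,0],0],
  [[-6,0,104],[0,0,0],0],
  [[-6,0,111],[0,0,0],0],
  [[-6,0,118],[0,0,0],0],
  [[-6,0,123],[0,0,0],0],
  [[-6,0,127],[0,0,0],0],
  [[-6,0,128],[0,0,0],0],
  [[-6,0,128],[0,0,0],0],
])

```text
clock: 2.15
eef_pos: [0.5277, -0.0737, 0.1779]
tool_rot: [0.731, 0.683, 0.003, 0.0]
ft_force: [-6.6, 0.1, 18.4]
grip_width: 0.0002
```

The force rose to 18 N at tip z 0.105, where the hard stop is expected (friction alone would give about 2 N). I'm backing off to look.

send_rows([
  [[0,0,-15],[0,0,0],0],
  [[0,0,-45],[0,0,0],0],
  [[0,0,-80],[0,0,0],0],
  [[0,0,-110],[0,0,0],0],
  [[0,0,-125],[0,0,0],0],
  [[-20,0,-130],[0,0,0],0],
  [[-40,0,-130],[0,0,0],0],
  [[-40,0,-130],[0,0,0],0],
])

```text
clock: 2.82
eef_pos: [0.5249, -0.1164, 0.3085]
tool_rot: [0.732, 0.682, 0.004, 0.001]
ft_force: [0.1, 0.0, -0.7]
grip_width: -0.0002
```

Run:
```python
from h import *
o=readout.get_obs(); print(o['clock'],o['eef_pos'],o['ft_force'])
c=get_calibration('wrist'); im=camera('wrist')[:,:,::-1].copy()
xa=np.array([.9972,-.0749]);ya=np.array([.0749,.9972]);O=np.array([.596,-.0145])
def W(x,y,z): p=O+x*xa+y*ya; return [p[0],p[1],z]
for P in [W(-.061,-.0672,.103),W(-.061,.064,.138)]: print('pred',proj(c,P).round(1))
for x in (.03,.07):
  for z in (.232,): print('face top edge',proj(c,W(x,-.041,z)).round(1),proj(c,W(x,-.035,z)).round(1))
for b in blobs(im,(0,170,70),(4,255,255),(0,0,560,420),100): print(b)
cv2.imwrite('pics/w2.png',im)
```

```text
2.8167 [ 0.52490149 -0.11640072  0.30852177] [ 0.07056604  0.01949975 -0.70461373]
pred [282.9 151.5]
pred [285.  -64.3]
face top edge [507.4 117.9] [509.9 102.7]
face top edge [603.5 118.3] [607.  103.2]
(array([279.2, 139.9]), [253, 124, 56, 40, 1426])
```

View pics/w2.png

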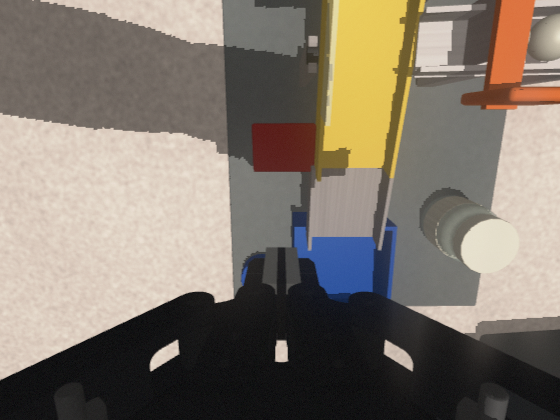

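The blue pad is now down at (284,147), within about 3 mm of the prediction for tilt +0.26, and the trough slopes to the blue side. The paddle's face edge is at row ~103, about 6 mm further +y than predicted. Next I go beside the paddle and down to tip z 0.203.

send_rows([
  [[0,38,0],[0,0,0],0],
  [[0,76,0],[0,0,0],0],
  [[10,105,5],[0,0,0],0],
  [[20,114,18],[0,0,0],0],
  [[28,114,28],[0,0,0],0],
  [[34,114,33],[0,0,0],0],
  [[34,114,33],[0,0,0],0],
  [[34,114,33],[0,0,0],0],
])

```text
clock: 3.53
eef_pos: [0.6397, -0.0883, 0.2755]
tool_rot: [0.731, 0.682, 0.003, -0.0]
ft_force: [-0.5, -0.5, 0.4]
grip_width: -0.0002
```

Run:
```python
from h import *
o=readout.get_obs(); print(o['clock'],o['eef_pos'],o['ft_force'])
d=o['eef_pos'][:2]-np.array([.596,-.0145]); print('station',d@[.9972,-.0749],d@[.0749,.9972])
c=get_calibration('wrist'); im=camera('wrist')[:,:,::-1].copy()
cv2.imwrite('pics/w3.png',im)
```

```text
3.5333 [ 0.63965418 -0.08832603  0.27553422] [-0.47381594 -0.54010076  0.44573076]
station 0.04906151983495804 -0.07034961948690553
```

View pics/w3.png

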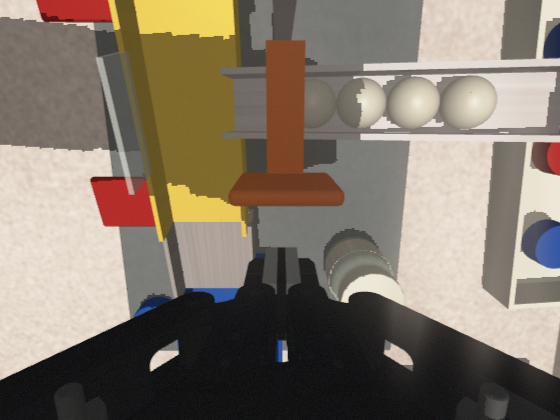

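The fingers (col 282) line up with the paddle (cols 230–343, centre 286) and are clear of it. All four balls are still behind the blade. Pushing along +y (tool +x).

send_rows([
  [[10,2,0],[0,0,0],0],
  [[20,2,0],[0,0,0],0],
  [[28,2,0],[0,0,0],0],
  [[36,2,0],[0,0,0],0],
  [[44,2,0],[0,0,0],0],
  [[52,2,0],[0,0,0],0],
  [[60,2,0],[0,0,0],0],
  [[66,2,0],[0,0,0],0],
  [[71,2,0],[0,0,0],0],
  [[71,2,0],[0,0,0],0],
  [[71,2,0],[0,0,0],0],
])

```text
clock: 4.5
eef_pos: [0.6467, -0.0229, 0.2771]
tool_rot: [0.733, 0.68, -0.0, 0.004]
ft_force: [-0.9, -15.4, 1.7]
grip_width: -0.0002
```

The force reached 15 N against about 1.5 N of sliding resistance, so the stop is at its hard end. Now I back off, rise, and let the balls settle.

send_rows([
  [[-20,0,0],[0,0,0],0],
  [[-50,0,0],[0,0,0],0],
  [[-70,0,-10],[0,0,0],0],
  [[-80,-20,-40],[0,0,0],0],
  [[-90,-60,-60],[0,0,0],0],
  [[-90,-90,-60],[0,0,0],0],
  [[-90,-90,-60],[0,0,0],0],
  [[-90,-90,-60],[0,0,0],0],
  [[-90,-90,-60],[0,0,0],0],
  [[-90,-90,-60],[0,0,0],0],
  [[-90,-90,-60],[0,0,0],0],
  [[-90,-90,-60],[0,0,0],0],
])

```text
clock: 5.5
eef_pos: [0.5509, -0.1053, 0.3365]
tool_rot: [0.733, 0.681, -0.0, 0.004]
ft_force: [0.1, 0.0, 0.1]
grip_width: -0.0
```

send_rows([
  [[-40,-40,0],[0,0,0],0],
  [[-80,-80,0],[0,0,0],0],
  [[-120,-120,0],[0,0,0],0],
  [[-140,-140,0],[0,0,0],0],
  [[-140,-140,0],[0,0,0],0],
  [[-140,-140,0],[0,0,0],0],
  [[-140,-140,0],[0,0,0],0],
  [[-140,-140,0],[0,0,0],0],
  [[-140,-140,0],[0,0,0],0],
  [[-140,-140,0],[0,0,0],0],
  [[-140,-140,0],[0,0,0],0],
  [[-140,-140,0],[0,0,0],0],
])

```text
clock: 6.5
eef_pos: [0.4017, -0.2341, 0.3363]
tool_rot: [0.732, 0.681, -0.0, 0.004]
ft_force: [-0.3, 0.3, -0.6]
grip_width: 0.0001
```

Run:
```python
from h import *
o=readout.get_obs(); print(o['clock'],o['eef_pos'],o['ft_force'])
im=camera('top')[:,:,::-1]; cv2.imwrite('pics/t4.png',cv2.resize(im[110:260,180:385],None,fx=3.8,fy=3.8,interpolation=cv2.INTER_CUBIC))
```

```text
6.5 [ 0.40169231 -0.23409754  0.33634129] [-0.3043791   0.26201527 -0.60307987]
```

View pics/t4.png

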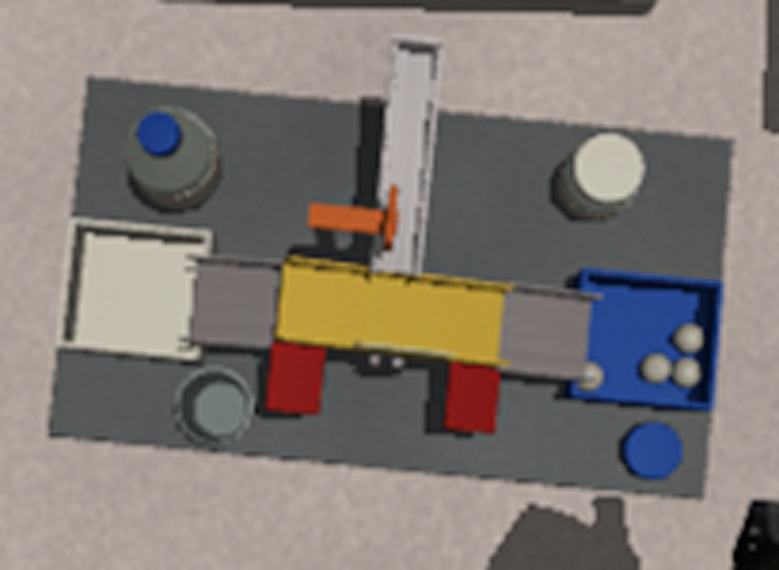

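The lane is empty, the stop is open and the white tray is empty. Four balls are at the blue tray: (688,337), (656,367), (687,372) and one by the chute mouth at (590,375). I wait a second and check that they're at rest.

send_rows([
  [[0,0,0],[0,0,0],0],
  [[0,0,0],[0,0,0],0],
  [[0,0,0],[0,0,0],0],
  [[0,0,0],[0,0,0],0],
  [[0,0,0],[0,0,0],0],
  [[0,0,0],[0,0,0],0],
  [[0,0,0],[0,0,0],0],
  [[0,0,0],[0,0,0],0],
  [[0,0,0],[0,0,0],0],
  [[0,0,0],[0,0,0],0],
  [[0,0,0],[0,0,0],0],
  [[0,0,0],[0,0,0],0],
])

```text
clock: 7.55
eef_pos: [0.4016, -0.2342, 0.3364]
tool_rot: [0.732, 0.681, -0.0, 0.004]
ft_force: [0.9, -0.1, -0.2]
grip_width: 0.0003
```

Run:
```python
from h import *
a=camera('top')[:,:,::-1]; s=camera('scene')[:,:,::-1]
b=cv2.resize(a[170:230,320:385],None,fx=6,fy=6,interpolation=cv2.INTER_CUBIC)
d=cv2.resize(s[205:265,195:260],None,fx=6,fy=6,interpolation=cv2.INTER_CUBIC)
cv2.imwrite('pics/t5.png',np.hstack([b,d]))
```

```text
(no output)
```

View pics/t5.png

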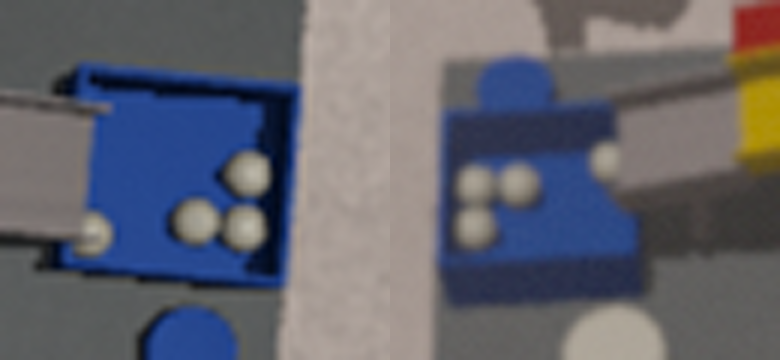

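All the balls are at the same positions 1 s later, so they are at rest. The fourth lies on the floor, tucked partly under the chute end and inside the tray walls. I'm handing in.

Run:
```python
from h import *
from workcell import order
c=get_calibration('top')
d=ray(c,(335.2,208.7),.016)[:2]-np.array([.596,-.0145]); print('ball st',d@[.9972,-.0749],d@[.0749,.9972])
print(order.job_done())
```

```text
ball st -0.029929155719020377 -0.16439896727517497
the job is handed in; nothing more can be done
None
```

I rocked the gate over to the blue side, then pushed the stop fully open, and all four balls ran into the blue tray. The job was handed in about 8 s into the run; no verdict is reported.

- **Gate:** I pressed the blue pad to its hard stop, reading 18 N with the fingertips at z = 0.105 m (0.103 expected). The wrist picture afterwards showed the pad within about 3 mm of its position at full tilt.
- **Stop:** the push ended at 15 N against the hard end, well above the 1.5 N sliding resistance. The paddle was about 6 mm further towards the white tray than I had predicted, which the push allowed for.
- **Balls:** the lane and the white tray are empty, and the balls had not moved between two pictures 1 s apart. One lies partly hidden under the chute end. I measured it about 36 mm from the tray centre along y and 30 mm along x, inside the limits.
- **Bystanders:** the bottle, jar, beaker and cap looked unmoved in the pictures. I did not re-check the tissue box, spatula and tube rack afterwards; the arm was never near the tissue box or spatula.
- **Arm:** it was clear of everything at the end.

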